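# Hold a press cap down over a housing's locating pin

### The arm

A 6-joint arm with a two-finger parallel gripper is mounted at the origin on the work surface. World frame = base frame: x ahead of the robot, y to its left, z up, the work surface at z = 0. Lengths are in m, angles in degrees, forces in N, time in s.
With the tool pointing down it reaches from about 0.325 to 0.925 m from the base axis. Payload 3.1 kg.
Tool frame: the origin (TCP) lies on the centre line of the jaws, within the pads' length; the fingertips stand 17 mm ahead of it and the grasp point (between the pads) lies 2 mm behind it; z points along the fingers, y is the line along which they close (so a half turn about z gives the same grasp; the last joint's range is limited). The gripper opens to 85 mm and grips with 20 to 120 N. Pads are 22 mm wide; open, the fingers measure 114 mm over their backs; the gripper's body (76 mm by 85 mm) begins 54 mm behind the grasp point. The pads swing forward as they close: fully open they stand 13 mm farther back than shut.
Start: joints at [61.18, 12.427, 92.441, -0, 75.132, -6.429], TCP at [0.238, 0.578, 0.248] pointing down, gripper open.
Joint ranges: [-157.48, 157.48], [-44.54, 120.13], [17.64, 146.25], [-64.5, 244.5], [7.68, 150.69], [-147.95, 147.95]. Speed limits (degrees/s): [159.86, 159.86, 180, 180, 180, 180].

### API

Orientations are given as [roll, pitch, yaw] about the fixed x, y, z axes, in that order (R = Rz(yaw) Ry(pitch) Rx(roll)).
In Python, from station import bot gives the robot as it stands.
- The arm moves only by the tool drive_tool, never from a script. Its argument "steps" is text: rows parted by semicolons, each of 7 numbers parted by spaces: the shift along the tool's x, y, z in m, then the turn, a rotation vector about the tool's x, y, z in degrees, then the opening in per cent of the stroke, from 0 (shut) to 100 (fully open). In form: dx dy dz wx wy wz grip; .... A call has exactly 10 rows; each row is the pose to reach, as a shift and turn from the pose commanded when the call began, along the tool's axes at that moment; what a row does not reach only later rows make up. A row lasts 1/8 s, in which the tool goes at most 62.5 mm and 10.7 degrees, less where a joint would pass 70% of its speed; a pose out of reach is approached as far as the arm can. A call with a gripper value outside its range is refused whole. The fingers move at their own pace and stop on an object; the grip force is fixed at half the most. Time passes only in rows, so rows that repeat a pose let the fingers close, or fill a call up. It gives the time, the measured TCP pose, the force, the opening and the grip force at its end, in the units of the state.
- bot.state(): the state, without advancing time (a new reading comes with each control period).
- bot.snapshot(name): name is "side" or "top" or "wrist"; returns a dict with "color" (480x640x3 uint8, red, green, blue), "intrinsics" (3x3 intrinsics, pixels), "k1" (the pictures are not rectified: a ray, as slopes to the right and down, at radius r is drawn at 1 + k1 r^2 times it, then the intrinsics apply), "extrinsics" (4x4, takes a point from camera to world coordinates). Camera axes: x right, y up, looking along -z (the intrinsics and any distortion apply to the point x, -y, -z); pixel columns grow to the right and rows downward; lengths in m; the calibration is good to about 2 mm. A picture is of the moment at which its call begins. There is no depth.
- bot.hand_in(): hands the job in; it is judged then, once.
Trained networks look in the newest picture that a camera, given by its name, has taken for a name from the list of things; names that differ only in an ending like _2 or _b are one class to them, and where a whole thing is asked for, a point or a joint stands for the part that bears it (a point fixed in the world has none). Each returns a list of dicts, best first, with "score" (0 to 1); they miss things now and then, are a little off and sometimes report something else, mostly with a low value. They report only what shows in the picture. A call takes as long as a camera call. They do not tell look-alikes from the thing itself.
- bot.boxes_of(camera, label): "at" ([x, y, z] in m, in world coordinates, good to about 4 mm: the middle of the surface that is visible of it).
- bot.mark_of(camera, label): "at" ([x, y, z] in m, in world coordinates, good to about 4 mm: a listed point, or the origin of a listed thing).
The state is a dict: "clock": time; "joint_positions": joint angles; "qvel": joint speeds; "joint_torque": joint torques, N m; "ee_pos": TCP position; "tcp_rot": TCP orientation; "ft_force": force on the tool from outside, world axes, zero at the start; "wrist_torque": the same for the moment, N m; "opening": opening from 0.0 (shut) to 1.0 (fully open); "gripper_force": force on a finger pad.
Only numpy, scipy, OpenCV 4.12 (cv2) and the standard library are available. Lean on these libraries where they do the work, as an engineer would, in place of code of your own. Each camera call takes 0.05 s, during which the arm holds its last target. There are 200 camera calls.

### The job

Pick up the blue press cap by its white rib and, with its orange-striped end over the orange-marked end of the black housing, slide it over the housing's upright brass pin until the hidden hole in its underside drops onto the pin. Then press the cap down until it sits flat on the housing's rim, with the sprung aluminium frame pushed fully in, and finish still holding it pressed down: do not let go. Leave the finished unit, the screwdriver and the yellow bin where they are.

Things in the scene. Friction and masses are not known exactly. Their poses are not given: they have to be found in the camera images.
- cap: Press cap: loose blue slab 116 x 66 x 17 mm (x, y, z), about 0.2 kg, flat on a black rubber pad 8 mm high. Origin: centre of its underside, z up. White grip rib on top, centred: 50 mm long (x), 14 mm thick (y), from 17 to 47 mm above the underside. The +x end has an orange stripe on top. At the start its +x points within 1.4 rad of the housing's +x.
- cap_grip (a point): Grip point in the middle of the cap's white rib, 36 mm above the underside. Same axes as the cap.
- cap_hole (a point): Centre of the mouth of the blind round hole in the cap's underside, 22 mm from the cap's origin towards its +x: 13 mm across, 14 mm deep, mouth bevelled by 1 mm, not visible from above.
- housing: Housing to work on: upright black rectangular tube, 100 x 60 mm outside (x, y), walls 4 mm, fixed in a steel nest 150 x 100 x 10 mm with two dark clamp blocks. Origin: on the bench under its centre, z up. Its open rim is 100 mm above the bench. Orange marks on the outside of its +x end, the end where the brass pin is. With its hole on the pin, the cap covers the tube's whole mouth.
- rim (a point): Centre of the housing's mouth at rim height (100 mm above the bench), same axes as the housing. The cap is fully home when its underside is at this height.
- pin_nominal (a point): Nominal tip of the brass pin: on the housing's centre line, 22 mm from its centre towards +x, 12 mm above the rim. The real pin (upright, 10 mm diameter, tip bevelled 1 mm) is up to 7 mm off this along the housing's x, either way, and is not reported: feel for it by sliding the cap along x, or look from above before the cap covers it. A cap that misses it rests on its tip.
- frame (a joint): How far the sprung aluminium frame (88 x 48 mm) in the housing's mouth is pushed in, m: 0 at rest, top 6 mm above the rim and 6 mm below the pin's tip; 0.006 = level with the rim. Starts moving at 6 N, needs 12 N at 6 mm, springs back when released; the cap's weight alone does not move it. Once its hole finds the pin the cap can drop 6 mm onto the frame, then be pressed 6 mm to the rim.
- finished_unit: Bystander: a finished black unit, 100 x 60 x 93 mm, loose, with a closed aluminium top. Origin: centre of its underside.
- screwdriver: Bystander: a screwdriver lying on the bench. Origin under its middle.
- parts_bin: Bystander: an open yellow bin, 100 x 130 x 50 mm. Origin: centre of its underside.
Things that resemble listed ones, but are neither listed nor needed, are in the scene too. Of the things like the cap, leave any that is green; of the rest the larger one is meant.

How it is judged:
By the outcome, as a careful person would: the job done as asked, in the order asked, and still so for the second after the job is handed in, while the arm keeps its last pose, push and grip.
It also fails if it takes over 48 s, if anything falls off the work surface, if the arm or the gripper's body presses on something with over 40 N, if the wrist force passes 120 N, or if a joint passes its speed limit or range.

## Working session

There is one attempt and no reset: what is moved stays moved. The work goes in short steps, Python scripts to look and compute and a tool call to move; the robot and the scene stay as the last step left them, time stands still between calls to the robot, and variables do not carry over. Pictures are saved under pics/ and viewed, at most 10 in all, crops included, and the job is handed in when it is done.

Besides the shell and the picture viewer there is one more tool, called as a command line: name --argument value ..., lists and objects as JSON in quotes. drive_tool: Moves the arm, as the interface text tells. Its arguments: {"type":"object","properties":{"steps":{"type":"string"}},"required":["steps"]}

```bash
mkdir -p pics; ls; cat > h.py <<'E'
from station import bot
import numpy as np, cv2
def snap(c,name=None):
    s=bot.snapshot(c)
    if name: cv2.imwrite(f'pics/{name}.png',s['color'][:,:,::-1])
    return s
def ray(s,u,v):
    K=np.array(s['intrinsics']);E=np.array(s['extrinsics'])
    d=np.array([(u-K[0,2])/K[0,0],(v-K[1,2])/K[1,1]]);p=d.copy()
    for _ in range(20): p=d/(1+s['k1']*(p@p))
    return E[:3,3],E[:3,:3]@np.array([p[0],-p[1],-1])
def atz(s,u,v,z):
    o,r=ray(s,u,v);return o+r*(z-o[2])/r[2]
def proj(s,P):
    K=np.array(s['intrinsics']);E=np.array(s['extrinsics'])
    c=E[:3,:3].T@(np.array(P)-E[:3,3]);p=np.array([c[0],-c[1]])/-c[2];p=p*(1+s['k1']*(p@p))
    return K[:2,:2]@p+K[:2,2]
E
python3 - <<'E'
from h import *
for c in ['top','side']:
    s=snap(c,c+'0');np.save(c+'0.npy',s,allow_pickle=True)
    for l in ['cap','cap_grip','housing','rim','pin_nominal','finished_unit','screwdriver','parts_bin']:
        for f in (bot.mark_of,bot.boxes_of):
            print(c,l,f.__name__,[(np.round(d['at'],3).tolist(),round(d['score'],2)) for d in f(c,l)])
st=bot.state();print(st['clock'],st['ee_pos'],st['tcp_rot'],st['ft_force'])
E
```

```text
pics
top cap call [([0.429, -0.022, 0.001], 0.95), ([0.776, 0.218, 0.004], 0.83), ([0.595, 0.156, 0.008], 0.55)]
top cap call [([0.428, -0.02, 0.019], 0.81), ([0.769, 0.215, 0.012], 0.8), ([0.588, 0.154, 0.027], 0.67)]
top cap_grip call [([0.777, 0.214, 0.025], 0.84), ([0.433, -0.022, 0.032], 0.8), ([0.589, 0.155, 0.043], 0.59)]
top cap_grip call [([0.586, 0.147, 0.022], 0.92), ([0.773, 0.214, 0.014], 0.92), ([0.78, -0.006, 0.025], 0.66), ([0.431, -0.021, 0.011], 0.6), ([0.557, -0.18, 0.056], 0.58)]
top housing call [([0.57, -0.189, -0.002], 0.77)]
top housing call [([0.558, -0.175, 0.053], 0.65)]
top rim call [([0.567, -0.187, 0.102], 0.75)]
top rim call [([0.557, -0.177, 0.059], 0.7), ([0.588, -0.496, 0.008], 0.27)]
top pin_nominal call [([0.585, -0.181, 0.111], 0.66)]
top pin_nominal call [([0.556, -0.173, 0.053], 0.93)]
top finished_unit call [([0.556, 0.414, -0.005], 0.55)]
top finished_unit call [([0.552, 0.401, 0.087], 0.95)]
top screwdriver call [([0.748, -0.005, 0.004], 0.59)]
top screwdriver call [([0.782, -0.004, 0.027], 0.73)]
top parts_bin call [([0.59, -0.491, 0.004], 0
[... 579 characters left out ...]
164, 0.051], 0.82)]
side rim call [([0.565, -0.184, 0.099], 0.81)]
side rim call [([0.568, -0.161, 0.05], 0.88)]
side pin_nominal call [([0.591, -0.183, 0.11], 0.91)]
side pin_nominal call [([0.57, -0.164, 0.048], 0.92)]
side finished_unit call [([0.559, 0.419, 0.003], 0.9)]
side finished_unit call [([0.558, 0.43, 0.097], 0.82)]
side screwdriver call [([0.749, -0.006, 0.002], 0.85)]
side screwdriver call [([0.789, -0.002, 0.02], 0.85), ([0.571, -0.166, 0.047], 0.4)]
side parts_bin call [([0.589, -0.487, 0.002], 0.9)]
side parts_bin call [([0.588, -0.5, 0.019], 0.62)]
1.7 [0.23804991 0.57790134 0.24829502] [-1.79999150e+02 -1.15700409e-03  1.57608714e+02] [-0.61474463  1.34653382 -0.18139849]
```

View pics/top0.png

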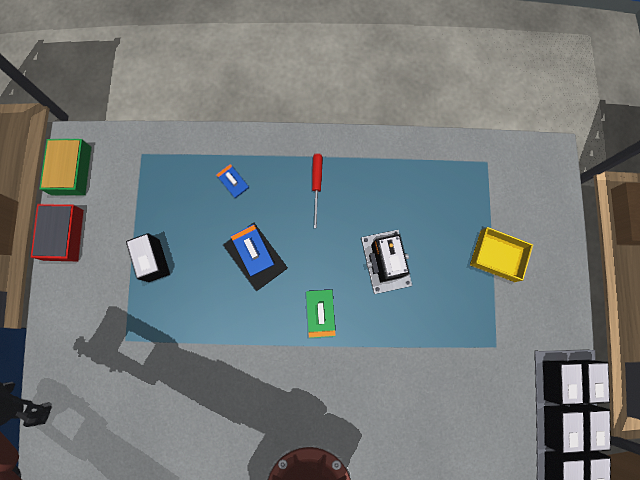

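View pics/side0.png

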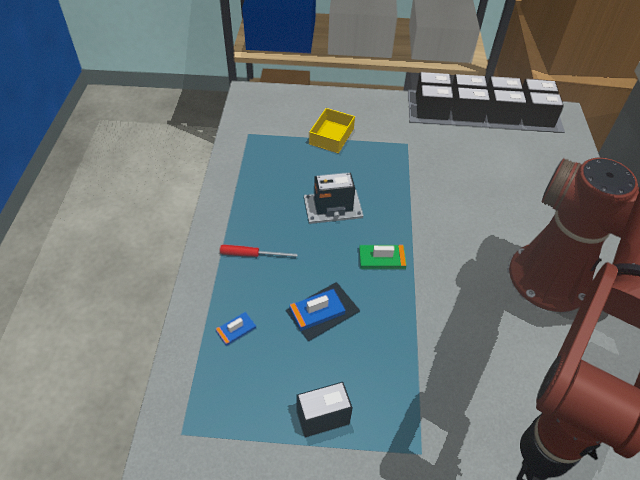

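The top view shows the blue cap on its black pad at about (253,250), with its orange end up and to the left. The housing is at (390,257) with orange marks at the top (world +x). The small blue cap at (232,180) and the green one at (320,313) are decoys. I'll measure the orientations next.

```bash
cat >> h.py <<'E'
from scipy.spatial.transform import Rotation as R
def goal(pos,yaw,base=None):
    st=bot.state();p0,r0=base if base else (st['ee_pos'],st['tcp_rot'])
    A=R.from_euler('xyz',r0,degrees=True);B=R.from_euler('xyz',[180,0,yaw],degrees=True)
    print('shift',np.round(A.inv().apply(np.array(pos)-p0),4),'rotvec',np.round((A.inv()*B).as_rotvec(degrees=True),2))
E
python3 - <<'E'
from h import *
for c,box in [('top',(220,215,300,290)),('side',(280,270,365,345))]:
    s=np.load(c+'0.npy',allow_pickle=True).item();x0,y0,x1,y1=box
    hsv=cv2.cvtColor(s['color'],cv2.COLOR_RGB2HSV)
    for n,lo,hi,z in [('blue',(105,150,120),(125,255,255),.025),('or',(8,150,150),(22,255,255),.025),('white',(0,0,200),(180,40,255),.055)]:
        m=np.zeros((480,640),np.uint8);m[y0:y1,x0:x1]=cv2.inRange(hsv,lo,hi)[y0:y1,x0:x1]
        v,u=np.nonzero(m);P=np.array([atz(s,a,b,z)[:2] for a,b in zip(u,v)]).astype(np.float32)
        if n=='blue': Pb=P
        if n=='or': P2=np.vstack([Pb,P]);print('cap rect',cv2.minAreaRect(P2))
        print(c,n,len(P),P.mean(0),cv2.minAreaRect(P))
s=np.load('top0.npy',allow_pickle=True).item()
c=cv2.resize(s['color'][220:300,345:425],(600,600),interpolation=cv2.INTER_CUBIC);cv2.imwrite('pics/hz.png',c[:,:,::-1])
goal([.59,.156,.25],-152)
goal([.567,-.187,.30],-172)
E
```

```text
top blue 864 [0.580272   0.15080413] ((0.5890213847160339, 0.15535923838615417), (0.11695267260074615, 0.06595966964960098), 28.149532318115234)
cap rect ((0.5890079140663147, 0.155379980802536), (0.11695635318756104, 0.06601479649543762), 28.156391143798828)
top or 107 [0.6328841  0.17868932] ((0.632792592048645, 0.17881575226783752), (0.010579138994216919, 0.0660323053598404), 28.35186195373535)
top white 105 [0.5885193  0.15568966] ((0.5883060693740845, 0.15554380416870117), (0.048524126410484314, 0.012163192965090275), 28.385358810424805)
side blue 786 [0.57863677 0.15657395] ((0.5867466926574707, 0.1566477119922638), (0.11773943901062012, 0.06846888363361359), 28.815933227539062)
cap rect ((0.5867466926574707, 0.1566477119922638), (0.11773943901062012, 0.06846888363361359), 28.815933227539062)
side or 97 [0.6302732  0.18035527] ((0.6306975483894348, 0.17997214198112488), (0.00977475754916668, 0.06436062604188919), 28.427703857421875)
side white 103 [0.58731174 0.15653498] ((0.5869683027267456, 0.15631799399852753), (0.048724785447120667, 0.013124685734510422), 28.547887802124023)
shift [-0.4861 -0.256  -0.0017] rotvec [ -0.    -0.   -50.39]
shift [-0.5955 -0.5819 -0.0517] rotvec [ -0.    -0.   -30.39]
```

View pics/hz.png

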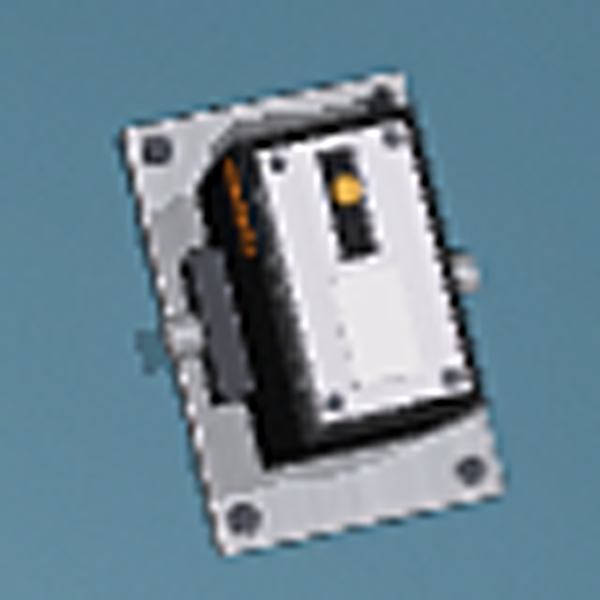

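The housing crop shows the aluminium frame and the brass pin at crop (348,190), which is full-image (391.4,245.3). I'll fly over the housing first for a precise wrist look.

drive_tool --steps "-0.04 -0.04 -0.03 0 0 -3 100; -0.08 -0.08 -0.05 0 0 -6 100; -0.12 -0.12 -0.05 0 0 -9 100; -0.16 -0.16 -0.05 0 0 -12 100; -0.2 -0.2 -0.05 0 0 -15 100; -0.24 -0.24 -0.05 0 0 -18 100; -0.28 -0.28 -0.05 0 0 -21 100; -0.32 -0.32 -0.05 0 0 -24 100; -0.36 -0.36 -0.05 0 0 -27 100; -0.4 -0.4 -0.05 0 0 -30 100"

```text
clock: 2.95
ee_pos: [0.456, 0.0539, 0.2987]
tcp_rot: [180.0, 0.1, -172.3]
ft_force: [0.8, 0.0, -0.8]
opening: 1.002
gripper_force: 0.0
```

```bash
python3 - <<'E'
from h import *
s=np.load('top0.npy',allow_pickle=True).item()
print('pin',atz(s,391.4,245.3,.112))
st=bot.state();print(st['clock'],st['ee_pos'],st['tcp_rot'],st['joint_positions'])
goal([.567,-.187,.30],-172)
E
```

```text
pin [ 0.59112922 -0.18537125  0.112     ]
2.95 [0.45604131 0.05389597 0.29872913] [ 1.79999493e+02  7.98559526e-02 -1.72299629e+02] [-2.03680266e+00 -1.08999352e+01  1.10598104e+02  1.42116873e-02
  8.02232117e+01 -9.97395775e+01]
shift [-0.0777 -0.2536 -0.0012] rotvec [ 0.    0.08 -0.3 ]
```

drive_tool --steps "-0.02 -0.05 0 0 0 0 100; -0.04 -0.1 0 0 0 0 100; -0.06 -0.15 0 0 0 0 100; -0.08 -0.2 0 0 0 0 100; -0.08 -0.25 0 0 0 0 100; -0.08 -0.25 0 0 0 0 100; -0.08 -0.25 0 0 0 0 100; -0.08 -0.25 0 0 0 0 100; -0.08 -0.25 0 0 0 0 100; -0.08 -0.25 0 0 0 0 100"

```text
clock: 4.2
ee_pos: [0.568, -0.1807, 0.2985]
tcp_rot: [-180.0, 0.0, -172.3]
ft_force: [0.6, 0.3, -0.4]
opening: 1.001
gripper_force: 0.0
```

```bash
python3 - <<'E'
from h import *
s=snap('wrist','w1');np.save('w1.npy',s,allow_pickle=True)
st=bot.state();print(st['clock'],st['ee_pos'],st['tcp_rot'],s['extrinsics'],s['k1'])
for l in ['rim','pin_nominal','housing']: print(l,bot.mark_of('wrist',l))
E
```

```text
4.25 [ 0.56795381 -0.18088249  0.29849167] [-1.79991585e+02  1.44138432e-02 -1.72335689e+02] [[-1.34521416e-01 -9.55478015e-01 -2.62613312e-01  4.99912982e-01]
 [ 9.90910468e-01 -1.29887085e-01 -3.50112691e-02 -1.90145512e-01]
 [-6.57579726e-04 -2.64936046e-01  9.64265762e-01  4.24166652e-01]
 [ 0.00000000e+00  0.00000000e+00  0.00000000e+00  1.00000000e+00]] -0.07185361983638011
rim [{'at': [0.5722, -0.1868, 0.0987], 'score': 0.91}]
pin_nominal [{'at': [0.5882, -0.1866, 0.1147], 'score': 0.56}]
housing [{'at': [0.5679, -0.1903, 0.0014], 'score': 0.92}]
```

View pics/w1.png

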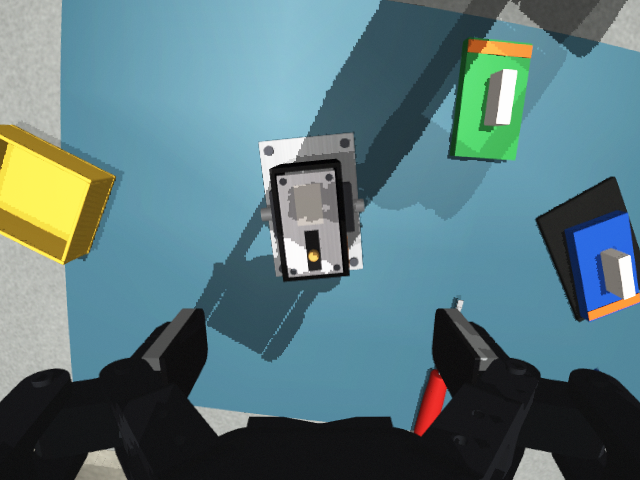

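The wrist view shows the rim's outer corners at about (271,169), (340,160), (349,276) and (283,281), the frame screws at (283,182), (329,177), (293,271) and (337,267), and the pin tip at (314,256).

```bash
python3 - <<'E'
from h import *
s=np.load('w1.npy',allow_pickle=True).item()
c=s['color'][150:290,255:370];cv2.imwrite('pics/w1z.png',cv2.resize(c,None,fx=5,fy=5,interpolation=cv2.INTER_CUBIC)[:550,:,::-1] if 0 else cv2.resize(c,None,fx=4.25,fy=4.25,interpolation=cv2.INTER_CUBIC)[:,:,::-1])
hsv=cv2.cvtColor(s['color'],cv2.COLOR_RGB2HSV);m=cv2.inRange(hsv,(12,130,120),(32,255,255));m[:235]=0;m[275:]=0;m[:,:300]=0;m[:,330:]=0
v,u=np.nonzero(m);print('pin px',u.mean(),v.mean(),len(u),u.min(),u.max(),v.min(),v.max(),atz(s,u.mean(),v.mean(),.112))
sc=np.array([atz(s,*p,.106)[:2] for p in [(283,182),(329,177),(293,271),(337,267)]]);print(sc,sc.mean(0))
d=sc[2]+sc[3]-sc[0]-sc[1];print('yaw',np.degrees(np.arctan2(d[1],d[0])))
cr=np.array([atz(s,*p,.1)[:2] for p in [(271,169),(340,160),(349,276),(283,281)]],np.float32);print(cr.mean(0),cv2.minAreaRect(cr))
E
```

```text
pin px 312.8809523809524 256.35714285714283 84 308 318 252 261 [ 0.59116117 -0.18350981  0.112     ]
[[ 0.53298956 -0.21608161]
 [ 0.52388963 -0.17911276]
 [ 0.60849662 -0.19888645]
 [ 0.5996709  -0.16128074]] [ 0.56626168 -0.18884039]
yaw 13.035778975856637
[ 0.5657953  -0.18881413] ((0.5650975108146667, -0.18873310089111328), (0.10179877281188965, 0.05938979238271713), 12.338052749633789)
```

View pics/w1z.png

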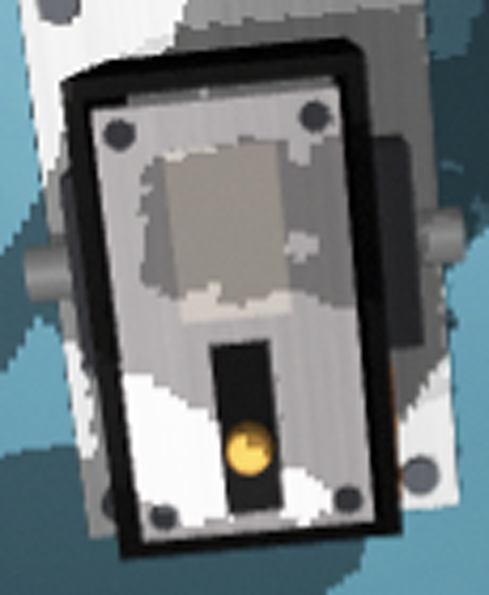

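```bash
python3 - <<'E'
from h import *
goal([.5885,.1556,.12],-151.65)
E
```

```text
shift [-0.0651  0.3312  0.1783] rotvec [-1.000e-02  0.000e+00 -2.072e+01]
```

drive_tool --steps "-0.01 0.05 0 0 0 -3 100; -0.02 0.1 0 0 0 -6 100; -0.03 0.15 0.02 0 0 -9 100; -0.04 0.2 0.04 0 0 -12 100; -0.05 0.25 0.07 0 0 -15 100; -0.06 0.3 0.1 0 0 -18 100; -0.065 0.331 0.13 0 0 -20.7 100; -0.065 0.331 0.16 0 0 -20.7 100; -0.065 0.331 0.16 0 0 -20.7 100; -0.065 0.331 0.16 0 0 -20.7 100"

```text
clock: 5.65
ee_pos: [0.5893, 0.1549, 0.1394]
tcp_rot: [-180.0, 0.1, -151.7]
ft_force: [0.5, 0.1, 0.4]
opening: 1.004
gripper_force: 0.0
```

```bash
python3 - <<'E'
from h import *
s=snap('wrist','w2');np.save('w2.npy',s,allow_pickle=True)
st=bot.state();print(st['clock'],st['ee_pos'],st['tcp_rot'],st['ft_force'])
hsv=cv2.cvtColor(s['color'],cv2.COLOR_RGB2HSV)
m=cv2.inRange(hsv,(8,150,150),(22,255,255));n,l,stt,c=cv2.connectedComponentsWithStats(m);print([(a[4],np.round(b)) for a,b in zip(stt[1:],c[1:]) if a[4]>80])
for l in ['cap','cap_grip']: print(l,bot.mark_of('wrist',l))
E
```

```text
5.7 [0.58992882 0.15487181 0.14017667] [-1.79937311e+02  1.65982995e-01 -1.51736861e+02] [ 1.08672843 -0.18717571 -0.19143167]
[(np.int32(1468), array([321., 321.]))]
cap [{'at': [0.5835, 0.1559, 0.005], 'score': 0.98}]
cap_grip [{'at': [0.5881, 0.1537, 0.0488], 'score': 0.66}]
```

View pics/w2.png

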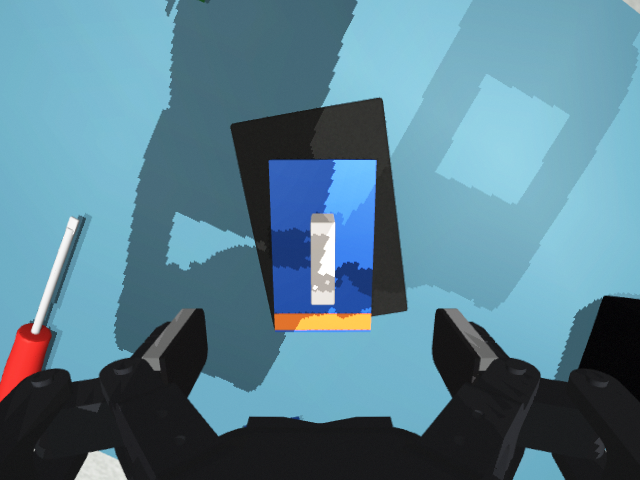

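The wrist view shows the cap's top corners at (270,160), (376,160), (371,330) and (275,330). The rib top spans x 311–335 and y 222–304, and the cap is square to the tool.

```bash
python3 - <<'E'
from h import *
s=np.load('w2.npy',allow_pickle=True).item()
for q,z in [([(270,160),(376,160),(371,330),(275,330)],.025),([(311,222),(335,222),(335,304),(311,304)],.055)]:
    p=np.array([atz(s,*a,z)[:2] for a in q],np.float32);print(p.mean(0),cv2.minAreaRect(p))
goal([.5885,.1555,.0465],-151.65)
E
```

```text
[0.58586097 0.15597698] ((0.5857959985733032, 0.15609249472618103), (0.1147511675953865, 0.06649916619062424), 28.34320640563965)
[0.5860875  0.15580961] ((0.5860599279403687, 0.1558603197336197), (0.04938434064388275, 0.01422041654586792), 28.344879150390625)
shift [0.0014 0.0015 0.094 ] rotvec [-0.07  0.2  -0.09]
```

drive_tool --steps "0.001 0.001 0.02 0 0 0 100; 0.002 0.002 0.04 0 0 0 100; 0.002 0.002 0.06 0 0 0 100; 0.002 0.002 0.07 0 0 0 100; 0.002 0.002 0.07 0 0 0 100; 0.002 0.002 0.07 0 0 0 100; 0.002 0.002 0.07 0 0 0 100; 0.002 0.002 0.07 0 0 0 100; 0.002 0.002 0.07 0 0 0 100; 0.002 0.002 0.07 0 0 0 100"

```text
clock: 7.05
ee_pos: [0.5859, 0.156, 0.0685]
tcp_rot: [-180.0, 0.0, -151.7]
ft_force: [-0.2, -0.1, -0.3]
opening: 1.001
gripper_force: 0.0
```

```bash
python3 - <<'E'
from h import *
st=bot.state();print(st['clock'],st['ee_pos'],st['tcp_rot'],st['ft_force'])
goal([.5868,.1557,.0465],-151.65)
E
```

```text
7.05 [0.58589047 0.15599386 0.06848332] [-1.79993135e+02  1.57665119e-02 -1.51687885e+02] [-0.19650947 -0.10877438 -0.26177223]
shift [-0.0007 -0.0007  0.022 ] rotvec [-0.01  0.02 -0.04]
```

drive_tool --steps "-0.001 -0.001 0.011 0 0 0 100; -0.001 -0.001 0.022 0 0 0 100; -0.001 -0.001 0.022 0 0 0 60; -0.001 -0.001 0.022 0 0 0 20; -0.001 -0.001 0.022 0 0 0 0; -0.001 -0.001 0.022 0 0 0 0; -0.001 -0.001 0.022 0 0 0 0; -0.001 -0.001 0.022 0 0 0 0; -0.001 -0.001 0.022 0 0 0 0; -0.001 -0.001 0.022 0 0 0 0"

```text
clock: 8.3
ee_pos: [0.5877, 0.1557, 0.0469]
tcp_rot: [-180.0, 0.1, -151.7]
ft_force: [0.3, 0.2, 3.9]
opening: 0.151
gripper_force: 60.5
```

drive_tool --steps "0 0 -0.01 0 0 0 0; 0 0 -0.03 0 0 0 0; 0 0 -0.06 0 0 0 0; 0 0 -0.09 0 0 0 0; 0 0 -0.12 0 0 0 0; 0 0 -0.15 0 0 0 0; 0 0 -0.17 0 0 0 0; 0 0 -0.17 0 0 0 0; 0 0 -0.17 0 0 0 0; 0 0 -0.17 0 0 0 0"

```text
clock: 9.55
ee_pos: [0.586, 0.1554, 0.2142]
tcp_rot: [179.9, -0.2, -151.7]
ft_force: [-0.3, -0.0, -2.2]
opening: 0.15
gripper_force: 59.8
```

```bash
python3 - <<'E'
from h import *
s=snap('wrist','w3');np.save('w3.npy',s,allow_pickle=True)
st=bot.state();print(st['clock'],st['ee_pos'],st['tcp_rot'],st['ft_force'])
E
```

```text
9.6 [0.5861181  0.15540757 0.2143748 ] [ 179.93230878   -0.18213855 -151.69172409] [ 0.19375098  0.67427825 -1.82214349]
```

View pics/w3.png

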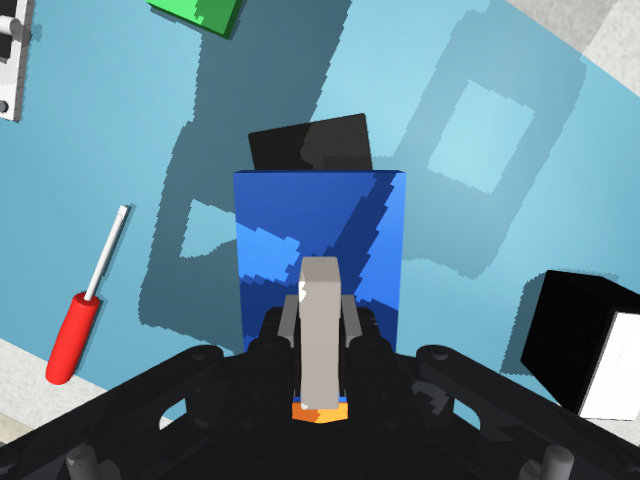

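The cap is held level, and its rear top edge is at row ~175 (x 234–405). I'll work out its offset in the tool and the next move.

```bash
python3 - <<'E'
from h import *
s=np.load('w3.npy',allow_pickle=True).item()
b=s['color'][165:182,320].astype(int);print(b.tolist())
st=bot.state();A=R.from_euler('xyz',st['tcp_rot'],degrees=True)
for rows in (172,175):
  for z in (.1905,.1935):
    print(rows,z,[np.round(A.inv().apply(atz(s,u,rows,z)-st['ee_pos']),4).tolist() for u in (236,404)])
for z in (.2225,): print('rib far end',[np.round(A.inv().apply(atz(s,u,v,z)-st['ee_pos']),4).tolist() for u,v in ((303,282),(340,282))])
E
```

```text
[[49, 49, 46], [49, 52, 48], [49, 50, 46], [49, 48, 47], [44, 47, 57], [21, 45, 97], [22, 48, 102], [32, 64, 133], [48, 93, 180], [48, 92, 179], [49, 94, 180], [49, 93, 180], [48, 92, 179], [49, 94, 180], [48, 93, 180], [48, 93, 180], [48, 93, 180]]
172 0.1905 [[0.059, -0.0319, 0.024], [0.059, 0.033, 0.0241]]
172 0.1935 [[0.0592, -0.0312, 0.021], [0.0592, 0.0323, 0.0211]]
175 0.1905 [[0.0578, -0.0319, 0.024], [0.0579, 0.033, 0.0241]]
175 0.1935 [[0.0581, -0.0313, 0.021], [0.0581, 0.0324, 0.0211]]
rib far end [[0.0258, -0.005, -0.008], [0.0258, 0.0071, -0.008]]
```

```bash
python3 - <<'E'
from h import *
goal([.5705,-.1885,.17],-167)
E
```

```text
shift [ 0.1767 -0.2954  0.0446] rotvec [ 0.04 -0.19 15.31]
```

drive_tool --steps "0.015 -0.025 0 0 0 1 0; 0.04 -0.07 0 0 0 4 0; 0.07 -0.115 0 0 0 7 0; 0.1 -0.16 0 0 0 9 0; 0.125 -0.205 0 0 0 11 0; 0.15 -0.25 0.005 0 0 13 0; 0.17 -0.28 0.015 0 0 14.5 0; 0.177 -0.295 0.025 0 0 15.3 0; 0.177 -0.295 0.03 0 0 15.3 0; 0.177 -0.295 0.03 0 0 15.3 0"

```text
clock: 10.85
ee_pos: [0.5709, -0.1865, 0.1852]
tcp_rot: [179.9, -0.1, -166.9]
ft_force: [0.1, 0.2, -2.6]
opening: 0.15
gripper_force: 59.7
```

drive_tool --steps "0 0 0 0 0 0 0; 0 0 0 0 0 0 0; 0 0 0 0 0 0 0; 0 0 0 0 0 0 0; 0 0 0 0 0 0 0; 0 0 0 0 0 0 0; 0 0 0 0 0 0 0; 0 0 0 0 0 0 0; 0 0 0 0 0 0 0; 0 0 0 0 0 0 0"

```text
clock: 12.1
ee_pos: [0.5713, -0.1881, 0.1863]
tcp_rot: [-180.0, 0.0, -167.0]
ft_force: [-0.6, 0.0, -2.6]
opening: 0.149
gripper_force: 59.7
```

```bash
python3 - <<'E'
from h import *
st=bot.state();print(st['clock'],st['ee_pos'],st['tcp_rot'],st['ft_force'],st['wrist_torque'])
goal([.5705,-.1885,.1515],-167)
E
```

```text
12.1 [ 0.57126239 -0.18809304  0.18630884] [-1.79998751e+02  1.11696414e-03 -1.66992348e+02] [-0.62979159  0.021164   -2.57728772] [-0.0119719  -0.01050279  0.02349433]
shift [ 0.0008 -0.0002  0.0348] rotvec [-0.    0.    0.01]
```

drive_tool --steps "0.001 0 0.01 0 0 0 0; 0.001 0 0.02 0 0 0 0; 0.001 0 0.03 0 0 0 0; 0.001 0 0.034 0 0 0 0; 0.001 0 0.035 0 0 0 0; 0.001 0 0.036 0 0 0 0; 0.001 0 0.037 0 0 0 0; 0.001 0 0.0375 0 0 0 0; 0.001 0 0.038 0 0 0 0; 0.001 0 0.038 0 0 0 0"

```text
clock: 13.35
ee_pos: [0.5703, -0.1883, 0.1483]
tcp_rot: [-180.0, 0.0, -167.0]
ft_force: [0.9, -0.4, -2.1]
opening: 0.152
gripper_force: 59.7
```

```bash
python3 - <<'E'
from h import *
st=bot.state();print(st['clock'],st['ee_pos'],st['tcp_rot'],st['ft_force'],st['wrist_torque'])
E
```

```text
13.35 [ 0.57026417 -0.18829382  0.14832487] [-1.79998927e+02  9.75427954e-04 -1.66988976e+02] [ 0.88966101 -0.40458274 -2.07561764] [-0.01815    -0.00541746  0.07368806]
```

No contact 2.6 mm below the expected pin-tip height, so the hole is on the pin. I'll continue down to the frame.

drive_tool --steps "0 0 0.001 0 0 0 0; 0 0 0.002 0 0 0 0; 0 0 0.003 0 0 0 0; 0 0 0.004 0 0 0 0; 0 0 0.0045 0 0 0 0; 0 0 0.005 0 0 0 0; 0 0 0.005 0 0 0 0; 0 0 0.005 0 0 0 0; 0 0 0.005 0 0 0 0; 0 0 0.005 0 0 0 0"

```text
clock: 14.6
ee_pos: [0.5703, -0.1883, 0.1435]
tcp_rot: [-180.0, 0.0, -167.0]
ft_force: [-3.1, 0.6, 5.2]
opening: 0.152
gripper_force: 60.7
```

drive_tool --steps "0.0005 0 0.001 0 0 0 0; 0.0005 0 0.002 0 0 0 0; 0.0005 0 0.003 0 0 0 0; 0.0005 0 0.0035 0 0 0 0; 0.0005 0 0.004 0 0 0 0; 0.0005 0 0.0045 0 0 0 0; 0.0005 0 0.005 0 0 0 0; 0.0005 0 0.0055 0 0 0 0; 0.0005 0 0.0055 0 0 0 0; 0.0005 0 0.0055 0 0 0 0"

```text
clock: 15.85
ee_pos: [0.5703, -0.1883, 0.1392]
tcp_rot: [-180.0, 0.0, -167.0]
ft_force: [-3.9, 2.4, 9.4]
opening: 0.149
gripper_force: 61.4
```

```bash
python3 - <<'E'
from h import *
st=bot.state();print(st['clock'],st['ee_pos'],st['tcp_rot'],st['ft_force'],st['wrist_torque'])
E
```

```text
15.85 [ 0.57027526 -0.18833029  0.13922166] [-1.79998022e+02  4.98061710e-02 -1.66993685e+02] [-3.9006333   2.41080385  9.43602192] [0.43770023 0.74082478 0.01318091]
```

drive_tool --steps "0 0 0.0005 0 0 0 0; 0 0 0.001 0 0 0 0; 0 0 0.0015 0 0 0 0; 0 0 0.002 0 0 0 0; 0 0 0.002 0 0 0 0; 0 0 0.002 0 0 0 0; 0 0 0.002 0 0 0 0; 0 0 0.002 0 0 0 0; 0 0 0.002 0 0 0 0; 0 0 0.002 0 0 0 0"

```text
clock: 17.1
ee_pos: [0.5703, -0.1883, 0.1388]
tcp_rot: [180.0, 0.0, -167.0]
ft_force: [-7.5, 3.4, 14.9]
opening: 0.15
gripper_force: 62.5
```

```bash
python3 - <<'E'
from h import *
st=bot.state();print(st['clock'],st['ee_pos'],st['tcp_rot'],st['ft_force'],st['wrist_torque'])
E
```

```text
17.1 [ 0.57029609 -0.18832878  0.13884364] [ 1.79999647e+02  3.10444247e-02 -1.66982977e+02] [-7.47323056  3.36881829 14.89648391] [ 0.61583461  1.18238639 -0.01583621]
```

drive_tool --steps "0.0005 0.0002 0.0005 0 0 0 0; 0.001 0.0005 0.001 0 0 0 0; 0.001 0.0005 0.0015 0 0 0 0; 0.001 0.0005 0.002 0 0 0 0; 0.001 0.0005 0.002 0 0 0 0; 0.001 0.0005 0.002 0 0 0 0; 0.001 0.0005 0.002 0 0 0 0; 0.001 0.0005 0.002 0 0 0 0; 0.001 0.0005 0.002 0 0 0 0; 0.001 0.0005 0.002 0 0 0 0"

```text
clock: 18.35
ee_pos: [0.5702, -0.1883, 0.1388]
tcp_rot: [-179.9, 0.1, -167.0]
ft_force: [-8.5, 4.4, 21.6]
opening: 0.153
gripper_force: 63.4
```

```bash
python3 - <<'E'
from h import *
st=bot.state();print(st['clock'],st['ee_pos'],st['tcp_rot'],st['ft_force'],st['wrist_torque'])
s=snap('side');u,v=proj(s,[.57,-.19,.12]).astype(int)
cv2.imwrite('pics/s2.png',cv2.resize(s['color'][v-50:v+70,u-70:u+70],None,fx=4.5,fy=4.5,interpolation=cv2.INTER_CUBIC)[:,:,::-1])
E
```

```text
18.35 [ 0.5702496  -0.18833     0.13883673] [-1.79933683e+02  1.45668136e-01 -1.66983412e+02] [-8.48818852  4.38897379 21.63805132] [ 0.82533105  1.48699737 -0.04104439]
```

View pics/s2.png

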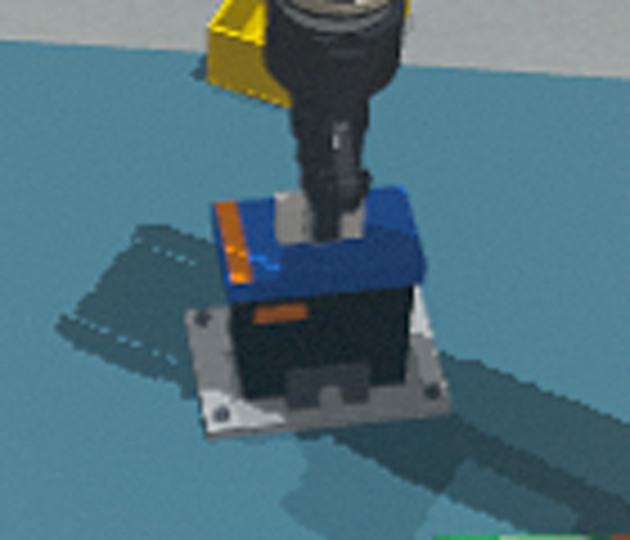

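The side view shows the cap flat on the rim, with its orange stripe at (232,240) over the housing's orange marks at (280,313). The last 2 mm of push raised the force to about 22 N with no further travel, so the cap is against the rim. I'm handing it in while still holding it pressed.

```bash
python3 -c "
from station import bot
print(bot.hand_in())"
```

```text
the job is handed in; nothing more can be done
None
```

The cap is on the pin, pressed flat on the housing's rim at about 22 N and still held; I handed the job in at about 18 s, and the judge's result was not shown.

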